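# Tip the spent clip drum out of the kit tray

### The job

On the surgical demonstration table, pick up the two-bay kit tray by its black handle, carry it level to the yellow sharps tub (not the white one) and tip it on one corner so that the spent orange clip drum slides out through its bay's rim gap into the tub. The blue drum must stay in the tray, and the gripper must not touch either drum. Then set the tray back down flat about where it stood and let go.

Things in the scene. Friction and masses are not known exactly. Their poses are not given: they have to be found in the camera images.
- tray_grip (a point): Middle of the black handle (50 x, 12 y, mm) of the loose 0.3 kg metal tray, 66 mm above the centre of its underside; handle top 19 mm higher. Axes: tray's, z up. Tray 110 (x) by 124 (y), floor 3, rim 24 high. A divider along x makes bays at +y and -y. Each has a gap at its outer -x corner, (-55, +62 or -62, -66) mm from here: both walls stop 34 mm short, no sill. -x starts roughly robot-ward.
- tub: Yellow open square sharps tub, fixed: 150 by 150 mm outside, 70 mm high, 4 mm walls. Origin at the centre of its underside, on the table, z up. A white tub of the same shape stands nearby and is not to be used.
- orange: Spent orange clip drum, smooth plastic disc, 26 mm diameter, 16 mm high, 15 g, loose on the floor of one bay of the tray (+y or -y). Origin at its centre, z along its axis. It begins to slide at about 12 degrees; tipping the tray 35 to 45 degrees towards its bay's gap corner slides it out, while the other bay's drum is caught by divider and wall.
- blue: Unused blue clip drum, same size and mass, loose in the tray's other bay, where it stays. Origin at its centre.
Mind the look-alikes: they are no part of the job. Of the things like the orange, leave any that is turquoise; of the rest the smaller one is meant.

How it is judged:
On the way, in this order (a step that is already met when the one before it is completed fails the run):
1. the tray is off the table and tipped (angle between tray_grip's own z axis and vertical above 0.2 rad and height (world z) of tray_grip above 0.1 m), for 0.02 s.
2. the orange drum is in the yellow tub while the tray is still held up (x of orange in the frame of tub between -0.072 and 0.072 m and y of orange in the frame of tub between -0.072 and 0.072 m and height (world z) of orange below 0.05 m and height (world z) of tray_grip above 0.1 m), for 0.1 s.
At the end, for the whole second after the job is handed in: the orange drum lies in the yellow tub, the blue drum lies in the tray, and the tray stands flat on the table (within about 6 degrees and 10 mm of height), within 60 mm of where it started, released (x of orange in the frame of tub between -0.072 and 0.072 m and y of orange in the frame of tub between -0.072 and 0.072 m and height (world z) of orange below 0.05 m and x of blue in the frame of tray_grip between -0.055 and 0.055 m and y of blue in the frame of tray_grip between -0.062 and 0.062 m and z of blue in the frame of tray_grip below -0.04 m and distance of tray_grip from where it was at the start of the episode below 0.06 m and height (world z) of tray_grip below 0.076 m and angle between tray_grip's own z axis and vertical below 0.1 rad); the robot touches nothing.
It fails at once if the gripper touches a drum (contact force between the fingers and orange above 0.2 N or contact force between the fingers and blue above 0.2 N).
It also fails if it takes over 64 s, if anything falls off the work surface, if the arm or the gripper's body presses on something with over 40 N, if the wrist force passes 120 N, or if a joint passes its speed limit or range.

### The arm

A 6-joint arm with a two-finger parallel gripper is mounted at the origin on the work surface. World frame = base frame: x ahead of the robot, y to its left, z up, the work surface at z = 0. Lengths are in m, angles in rad, forces in N, time in s.
With the tool pointing down it reaches from about 0.35 to 0.925 m from the base axis. Payload 6.4 kg.
Tool frame: the origin (TCP) lies at the centre of the arm's flange, where the gripper is bolted on; the fingertips stand 173 mm ahead of it and the grasp point (between the pads) lies env.grip_depth ahead of it (env.grip_depth is the distance from the TCP to the grasp point, in m); x points along the fingers, z is the direction in which the jaws open and shut, and the axes are right-handed (so a half turn about x gives the same grasp; the last joint's range is limited). The gripper opens to 85 mm and grips with 20 to 120 N. Pads are 22 mm wide; open, the fingers measure 114 mm over their backs; the gripper's body (76 mm by 85 mm) begins 54 mm behind the grasp point. The pads swing forward as they close: fully open they stand 13 mm farther back than shut.
Start: joints at [0.974, 0.245, 1.558, -0, 1.339, -0.174], TCP at [0.267, 0.593, 0.405] pointing down, gripper open.
Joint ranges: [-3.13, 3.13], [-1.02, 2.26], [0.13, 2.54], [-0.95, 4.09], [0.21, 2.88], [-2.74, 2.74]. Speed limits (rad/s): [2.57, 2.57, 3.14, 3.14, 3.14, 3.14].

### API

Orientations are given as a rotation vector (axis times angle).
In Python, from bench import env gives the robot as it stands.
- The arm moves only by the tool step_arm, never from a script. Its argument "moves" is a list of rows, each a list of 4 numbers: the shift along the tool's x, y, z in m, then the turn about the tool's x in degrees. A call has exactly 5 rows; each row is the pose to reach, as a shift and turn from the pose commanded when the call began, along the tool's axes at that moment; what a row does not reach only later rows make up. A row lasts 1/8 s, in which the tool goes at most 62.5 mm and 10.7 degrees, less where a joint would pass 70% of its speed; a pose out of reach is approached as far as the arm can. A call with a gripper value outside its range is refused whole. "gripper" is the closure, from -1 (fully open) to 1 (shut), so that 0 is half open, set as the call begins (left out, the last holds). The fingers move at their own pace and stop on an object; "newtons" is the grip in N (left out, the last holds). Time passes only in rows, so rows that repeat a pose let the fingers close, or fill a call up. It gives the time, the measured TCP pose, the force and the opening at its end, in the units of the state.
- env.state(): the state, without advancing time (a new reading comes with each control period).
- env.grab_frame(name): name is "scene" or "top"; returns a dict with "pixels" (480x640x3 uint8, blue, green, red), "K" (3x3 intrinsics, pixels), "xyz" and "orientation" of the camera in the world. Camera axes: x right, y up, looking along -z (the intrinsics and any distortion apply to the point x, -y, -z); pixel columns grow to the right and rows downward; lengths in m; the calibration is good to about 2 mm. A picture is of the moment at which its call begins. There is no depth.
- env.hand_in(): hands the job in, once; it reports no verdict.
The state is a dict: "t": time; "joints": joint angles; "qd": joint speeds; "joint_efforts": joint torques, N m; "tcp_pos": TCP position; "orientation": TCP orientation; "force": force on the tool from outside, world axes, zero at the start; "wrist_torque": the same for the moment, N m; "finger_gap": finger opening in m.
Only numpy, scipy, OpenCV 4.12 (cv2) and the standard library are available. Lean on these libraries where they do the work, as an engineer would, in place of code of your own. Each camera call takes 0.05 s, during which the arm holds its last target. There are 200 camera calls.

## Working session

There is one attempt and no reset: what is moved stays moved. The work goes in short steps, Python scripts to look and compute and a tool call to move; the robot and the scene stay as the last step left them, time stands still between calls to the robot, and variables do not carry over. Pictures are saved under pics/ and viewed, about 8 in all and at most 12, crops included, and the job is handed in when it is done.

Besides the shell and the picture viewer there is one more tool, called after "Request:" by a JSON object that holds its "api" and its "payload". step_arm: Moves the arm, as the interface text tells. Its arguments: {"type":"object","properties":{"moves":{"type":"array"},"gripper":{"type":"number"},"newtons":{"type":"number"}},"required":["moves"]}

```bash
mkdir -p pics; ls
python3 - <<'E'
from bench import env
import cv2,pickle
s=env.state(); print(s, env.grip_depth)
for n in("scene","top"):
    f=env.grab_frame(n); pickle.dump(f,open(f"{n}0.pkl","wb")); cv2.imwrite(f"pics/{n}0.png",f["pixels"]); print(n,{k:v for k,v in f.items() if k!="pixels"})
E
```

```text
pics
{'t': 0.0, 'joints': array([ 9.73889914e-01,  2.45808896e-01,  1.55902935e+00,  1.71856792e-05,
        1.33865969e+00, -1.74110682e-01]), 'qd': array([-2.00205136e-03,  2.27655890e-04,  1.47497265e-03, -4.71093674e-04,
        4.88222769e-05,  5.12483185e-04]), 'joint_efforts': array([-1.41423893e-04, -4.29520369e+01, -3.26120031e+01, -1.87254800e-04,
        5.44960261e-03,  6.88603606e-06]), 'tcp_pos': array([0.26657199, 0.592573  , 0.40357505]), 'orientation': array([-0.89320259,  1.38185667,  0.89200856]), 'force': array([-0.10075649,  0.28312008,  0.44913454]), 'wrist_torque': array([-0.01687735, -0.02648223,  0.01885493]), 'finger_gap': 0.08547566460809858} 0.1547
scene {'K': array([[573.68011464,   0.        , 324.36943324],
       [  0.        , 573.68011464, 233.28366519],
       [  0.        ,   0.        ,   1.        ]]), 'xyz': array([0.87992389, 0.56822388, 0.83595503]), 'orientation': array([0.26447283, 0.86918736, 2.3977944 ])}
top {'K': array([[489.4314738 ,   0.        , 317.82620536],
       [  0.        , 489.4314738 , 242.85512694],
       [  0.        ,   0.        ,   1.        ]]), 'xyz': array([0.38370954, 0.04265518, 0.85115088]), 'orientation': array([ 0.17648174, -0.13667771, -1.57251998])}
```

View pics/scene0.png

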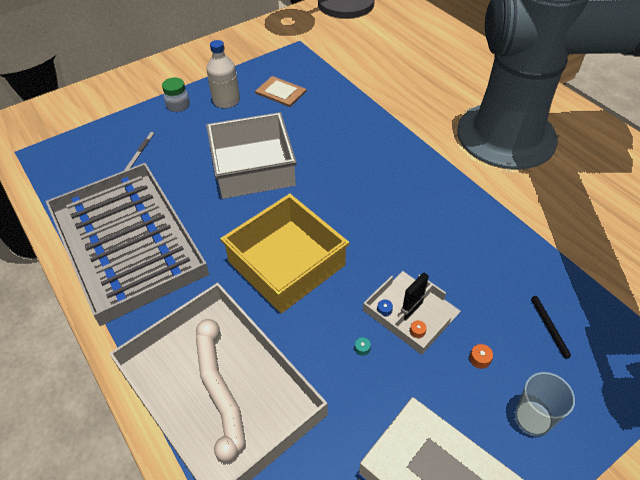

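View pics/top0.png

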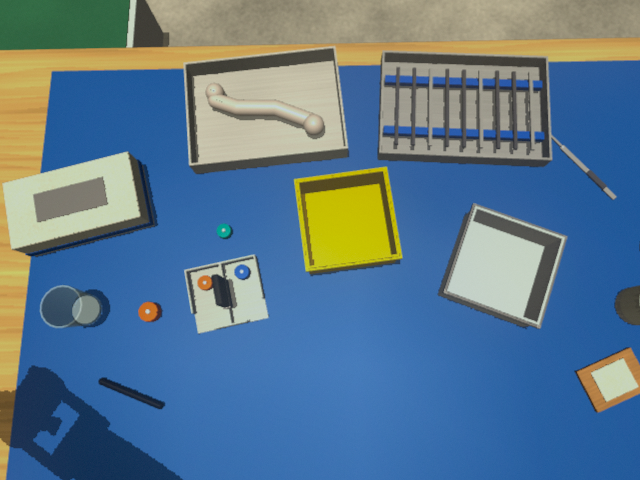

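Candidates for the orange drum, in top-view pixels:
- (205,283): in the tray and slightly smaller. This is the one meant.
- (149,312): loose on the mat and bigger, a decoy.
- (224,231): turquoise, to be left alone.

The yellow tub is at about (348,220) and the white one at (505,265). I'll confirm this with an enlarged crop.

```bash
cat > h.py <<'E'
import numpy as np,cv2,pickle
from scipy.spatial.transform import Rotation as R
def ray(f,uv):
    K=f["K"]; d=np.linalg.inv(K)@[uv[0],uv[1],1.]
    return R.from_rotvec(f["orientation"]).apply([d[0],-d[1],-d[2]])
def at(f,uv,z):
    d=ray(f,uv); o=f["xyz"]; return o+d*(z-o[2])/d[2]
def proj(f,p):
    q=R.from_rotvec(f["orientation"]).inv().apply(np.atleast_2d(p)-f["xyz"])*[1,-1,-1]
    q=q@f["K"].T; return q[:,:2]/q[:,2:]
E
python3 - <<'E'
from h import *
t=pickle.load(open("top0.pkl","rb"));s=pickle.load(open("scene0.pkl","rb"))
a=cv2.resize(t["pixels"][220:350,120:290],None,fx=4.5,fy=4.5,interpolation=cv2.INTER_CUBIC)
b=cv2.resize(s["pixels"][260:370,345:515],None,fx=4.5,fy=4.5,interpolation=cv2.INTER_CUBIC)
cv2.imwrite("pics/cropT.png",a);cv2.imwrite("pics/cropS.png",b)
for n,p,z in [("or",(205,283),.019),("bl",(242,272),.019),("big",(149,312),.016)]: print(n,at(t,p,z))
for n,p in [("or",(418,329)),("bl",(385,307))]: print(n,at(s,p,.019))
print("tub top corners",[at(t,p,.07).round(3) for p in [(294,179),(388,168),(402,258),(307,273)]])
print("tub S",[at(s,p,.07).round(3) for p in [(222,241),(291,197),(348,241),(280,291)]])
E
```

```text
or [0.48347823 0.25752584 0.019     ]
bl [0.50197697 0.19420642 0.019     ]
big [0.43487382 0.35253054 0.016     ]
or [0.48742195 0.26281031 0.019     ]
bl [0.50465289 0.19913679 0.019     ]
tub top corners [array([0.651, 0.101, 0.07 ]), array([ 0.668, -0.056,  0.07 ]), array([ 0.515, -0.073,  0.07 ]), array([0.492, 0.08 , 0.07 ])]
tub S [array([ 0.672, -0.044,  0.07 ]), array([ 0.519, -0.062,  0.07 ]), array([0.496, 0.082, 0.07 ]), array([0.646, 0.101, 0.07 ])]
```

View pics/cropT.png

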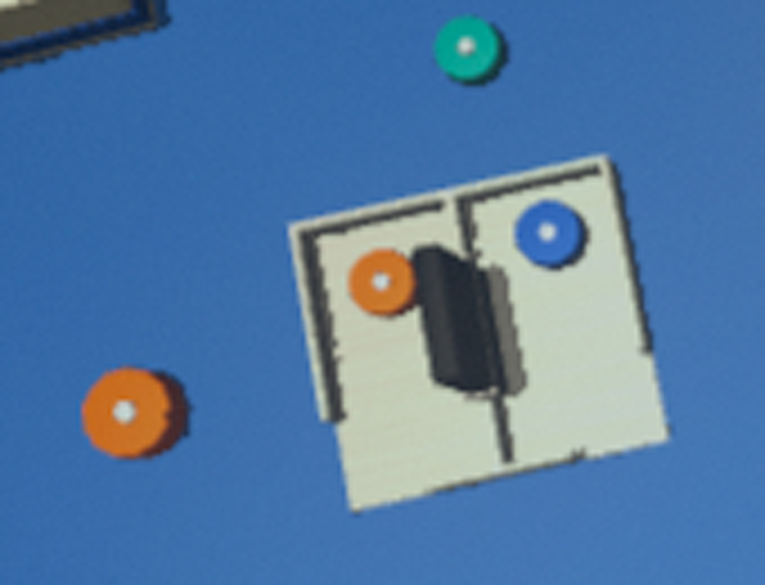

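View pics/cropS.png

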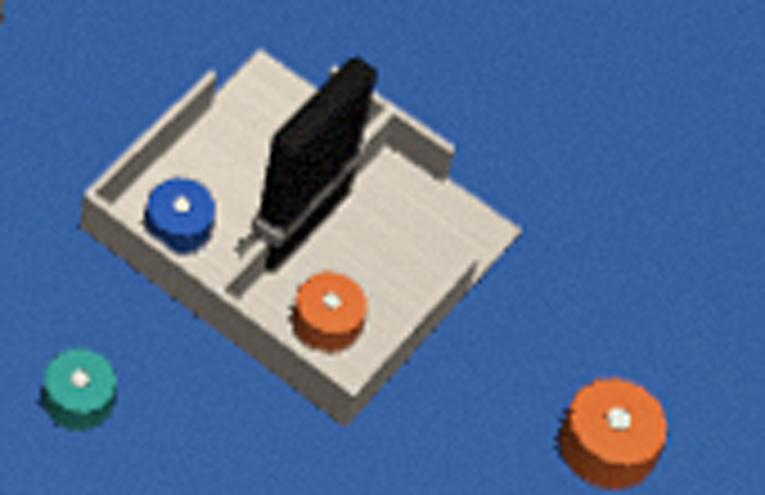

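The crops confirm it. The smaller orange drum is in the tray's +y bay, so its gap is the robot-side left corner. The blue drum is in the -y bay and the bigger orange drum is loose on the mat. Next I'll fit the tray pose.

Run:
```python
from h import *
from scipy.optimize import least_squares
t=pickle.load(open("top0.pkl","rb"));s=pickle.load(open("scene0.pkl","rb"))
L=np.array([[-55,62,3],[-55,-62,3],[55,62,24],[55,-62,24]])/1e3
uvT=np.array([[352,510],[668,438],[290,226],[606,157]])/4.5+[120,220]
uvS=np.array([[521,230],[262,50],[345,400],[84,193]])/4.5+[345,260]
def W(p,l): return R.from_euler('z',p[2]).apply(l)+[p[0],p[1],0]
for lab,c in [("T",[(t,uvT)]),("S",[(s,uvS)]),("both",[(t,uvT),(s,uvS)])]:
    r=least_squares(lambda p:np.concatenate([(proj(f,W(p,L))-u).ravel() for f,u in c]),[.47,.22,.2])
    print(lab,r.x.round(4),np.degrees(r.x[2]).round(1),"rms",np.sqrt(np.mean(r.fun**2)).round(2))
p=r.x
for n,a,b in[("or",(205,282.3),(418.5,326.8)),("bl",(241.6,271.7),(385.3,305.3))]:
    q=(at(t,a,.019)+at(s,b,.019))/2; print(n,"in tray",R.from_euler('z',-p[2]).apply(q-[p[0],p[1],0]).round(3))
TL=np.array([[1,1],[1,-1],[-1,-1],[-1,1]])*.075; TL=np.c_[TL,np.full(4,.07)]
uT=np.array([(294,179),(388,168),(402,258),(307,273)]);uS=np.array([(280,291),(222,241),(291,197),(348,241)])
r=least_squares(lambda p:np.concatenate([(proj(f,W(p,TL))-u).ravel() for f,u in[(t,uT),(s,uS)]]),[.58,.02,.1]);print("tub",r.x.round(4),np.degrees(r.x[2]),r.fun.round(1))
from bench import env
st=env.state(); M=R.from_rotvec(st["orientation"]).as_matrix(); print(M.round(4))
tgt=np.array([p[0],p[1],.066+env.grip_depth]); print("tool shift to grasp",(M.T@(tgt-st["tcp_pos"])).round(4))
zz=M[:,2]; ty=np.array([-np.sin(p[2]),np.cos(p[2]),0]); ang=np.degrees(np.arctan2(np.cross(zz,ty)@M[:,0],zz@ty)); print("turn",ang,(ang+90)%180-90)
```

```text
T [0.465  0.221  0.2125] 12.2 rms 0.37
S [0.4653 0.2235 0.197 ] 11.3 rms 0.5
both [0.4651 0.2222 0.2052] 11.8 rms 0.71
or in tray [0.026 0.032 0.019]
bl in tray [ 0.031 -0.033  0.019]
tub [0.582  0.0152 0.1346] 7.710417418850209 [ 1.1  2.7 -4.1  1.1 -2.7 -1.5  0.2 -3.4 -0.6 -0.8  1.6 -3.5 -1.4 -2.7
 -1.6 -0.5]
[[-1.000e-03 -9.119e-01  4.103e-01]
 [-1.500e-03  4.103e-01  9.119e-01]
 [-1.000e+00  3.000e-04 -1.800e-03]]
tool shift to grasp [ 0.1833 -0.333  -0.256 ]
turn -35.97956516274322 -35.97956516274322
```

Request:
{"api": "step_arm", "payload": {"moves": [[0.0,-0.05,-0.038,-8],[0.02,-0.1,-0.077,-16],[0.04,-0.15,-0.115,-24],[0.05,-0.2,-0.154,-32],[0.06,-0.25,-0.192,-36]], "gripper": -1, "newtons": 20}}

```text
t: 0.72
tcp_pos: [0.4113, 0.3223, 0.3456]
orientation: [-1.361, 1.104, 1.361]
force: [1.3, 0.4, 0.3]
finger_gap: 0.0857
```

```bash
cat > go.py <<'E'
import sys
from h import *
from bench import env
def rel(x,y,z,yaw):  # grasp point target, tray yaw deg
    st=env.state(); M=R.from_rotvec(st["orientation"]).as_matrix()
    d=M.T@(np.array([x,y,z+env.grip_depth])-st["tcp_pos"]); yw=np.radians(yaw)
    ty=np.array([-np.sin(yw),np.cos(yw),0]); zz=M[:,2]
    a=np.degrees(np.arctan2(np.cross(zz,ty)@M[:,0],zz@ty))
    g=st["tcp_pos"]+M[:,0]*env.grip_depth
    print("t",round(st["t"],2),"grasp pt",g.round(4),"yaw",round(np.degrees(np.arctan2(-zz[0],zz[1])),2),"gap",round(st["finger_gap"],4),"F",st["force"].round(1),"T",st["wrist_torque"].round(2))
    print("shift",d.round(4),"turn",((a+90)%180-90).round(2))
if __name__=="__main__": rel(*map(float,sys.argv[1:]))
E
python3 go.py .465 .222 .066 11.8
```

```text
t 0.72 grasp pt [0.4112 0.3222 0.1909] yaw 11.95 gap 0.0857 F [1.3 0.4 0.3] T [-0.01 -0.03 -0.06]
shift [ 0.1249 -0.0318 -0.1092] turn 0.15
```

Request:
{"api": "step_arm", "payload": {"moves": [[0.02,-0.016,-0.055,0],[0.05,-0.032,-0.109,0],[0.05,-0.032,-0.109,0],[0.09,-0.032,-0.109,0],[0.124,-0.032,-0.109,0]]}}

```text
t: 1.35
tcp_pos: [0.4644, 0.2246, 0.2218]
orientation: [-1.359, 1.104, 1.359]
force: [0.4, -0.5, 0.2]
finger_gap: 0.0853
```

```bash
python3 go.py .465 .222 .066 11.8
python3 - <<'E'
from h import *
from bench import env
f=env.grab_frame("scene"); g=env.grab_frame("top")
a=cv2.resize(f["pixels"][200:380,330:530],None,fx=2.5,fy=2.5); b=cv2.resize(g["pixels"][220:340,160:290],(488,450))
cv2.imwrite("pics/g1.png",cv2.resize(np.hstack([a,b]),(790,360)))
E
```

```text
t 1.35 grasp pt [0.4645 0.2247 0.0671] yaw 11.81 gap 0.0853 F [ 0.4 -0.5  0.2] T [ 0.02 -0.06 -0.04]
shift [ 0.0011 -0.0001 -0.0027] turn 0.01
```

View pics/g1.png

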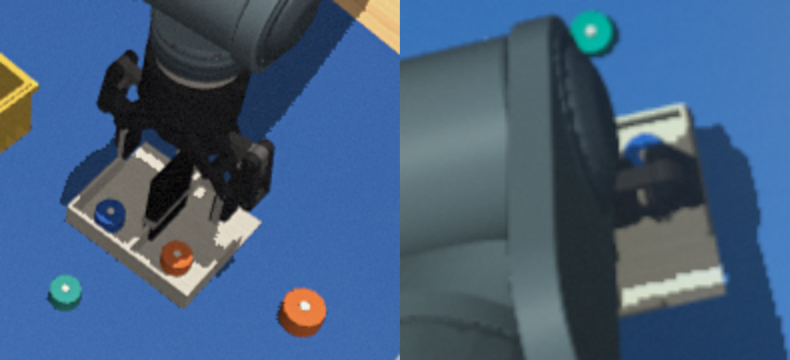

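The left half shows the open jaws straddling the black handle, with both drums clear of the fingers. Closing now.

Request:
{"api": "step_arm", "payload": {"moves": [[0,0,-0.002,0],[0,0,-0.002,0],[0,0,-0.002,0],[0,0,-0.002,0],[0,0,-0.002,0]], "gripper": 1, "newtons": 30}}

```text
t: 2.08
tcp_pos: [0.4653, 0.2222, 0.2231]
orientation: [-1.359, 1.104, 1.358]
force: [-2.4, 1.5, 3.9]
finger_gap: 0.0116
```

Request:
{"api": "step_arm", "payload": {"moves": [[-0.005,0,0,0],[-0.015,0,0,0],[-0.03,0,0,0],[-0.05,0,0,0],[-0.07,0,0,0]]}}

```text
t: 2.7
tcp_pos: [0.465, 0.2219, 0.2938]
orientation: [-1.359, 1.104, 1.359]
force: [-0.0, 0.0, -3.8]
finger_gap: 0.0113
```

```bash
python3 go.py .582 .015 .2 7
```

```text
t 2.7 grasp pt [0.465  0.222  0.1391] yaw 11.77 gap 0.0113 F [-0.   0.  -3.8] T [ 0.    0.06 -0.02]
shift [-0.0609 -0.0724 -0.2265] turn 4.77
```

Request:
{"api": "step_arm", "payload": {"moves": [[-0.01,0,0,0],[-0.03,0,0,0],[-0.045,0,0,0],[-0.05,0,0,0],[-0.05,0,0,0]]}}

```text
t: 3.32
tcp_pos: [0.4649, 0.222, 0.3423]
orientation: [-1.359, 1.105, 1.359]
force: [-0.8, 0.7, -3.7]
finger_gap: 0.0114
```

Request:
{"api": "step_arm", "payload": {"moves": [[0,0,-0.06,0],[0,0,-0.11,0],[0,0,-0.15,0],[0,0,-0.18,0],[0,0,-0.2,0]]}}

```text
t: 3.95
tcp_pos: [0.5057, 0.0248, 0.3413]
orientation: [-1.357, 1.107, 1.359]
force: [0.6, 0.4, -5.6]
finger_gap: 0.0114
```

Request:
{"api": "step_arm", "payload": {"moves": [[0,0,-0.012,0],[0,0,-0.02,0],[0,0,-0.025,0],[0,0,-0.025,0],[0,0,-0.025,0]]}}

```text
t: 4.58
tcp_pos: [0.5108, 0.0021, 0.3423]
orientation: [-1.359, 1.105, 1.36]
force: [-0.5, -0.2, -4.2]
finger_gap: 0.0116
```

```bash
python3 go.py .582 .015 .2 7
python3 - <<'E'
from h import *
from bench import env
f=env.grab_frame("scene"); pickle.dump(f,open("s2.pkl","wb"))
cv2.imwrite("pics/m1.png",cv2.resize(f["pixels"][120:360,180:500],(800,600)))
E
```

```text
t 4.58 grasp pt [0.5108 0.0022 0.1876] yaw 11.81 gap 0.0116 F [-0.5 -0.2 -4.2] T [-0.03  0.   -0.03]
shift [-0.0124 -0.0723 -0.002 ] turn 4.81
```

View pics/m1.png

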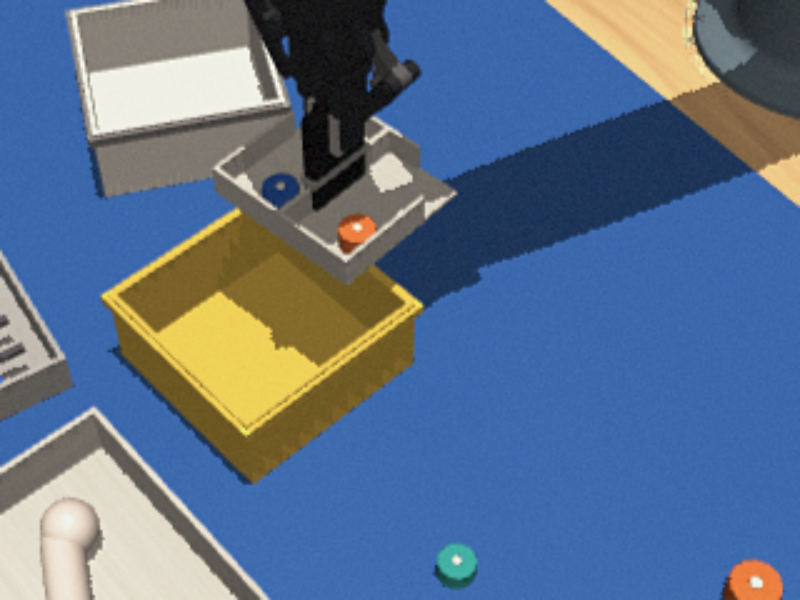

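```bash
cat > dr.py <<'E'
from h import *
def loc(f,uv,g,yaw,gz0=.066):
    z=g[2]-gz0+.019; return R.from_euler('z',-yaw,degrees=True).apply(at(f,uv,z)-[g[0],g[1],0])
E
python3 - <<'E'
from dr import *
f=pickle.load(open("s2.pkl","rb")); g=(.5108,.0022,.1876)
P=f["pixels"].astype(int); 
for n,m in [("or",(P[...,2]>170)&(P[...,0]<90)&(P[...,1]<140)),("bl",(P[...,0]>90)&(P[...,2]<45)&(P[...,1]<75))]:
    m=m.copy(); m[:175]=0;m[225:]=0;m[:,:270]=0;m[:,:]=m; m[:,350:]=0
    v,u=np.nonzero(m); print(n,len(u),u.mean(),v.mean(),loc(f,(u.mean(),v.mean()),g,11.8)[:2].round(3))
for uv in[(322.8,210.8),(292.4,194)]: 
    g2=(g[0],g[1],g[2]+.008); print(loc(f,uv,g2,11.8)[:2].round(3))
c=np.array([[ -55,62,3],[55,62,24],[55,-62,24]])/1e3
print(proj(f,R.from_euler('z',11.8,degrees=True).apply(c)+[g[0],g[1],g[2]-.066])*1)
E
```

```text
or 90 322.06666666666666 211.93333333333334 [0.029 0.046]
bl 134 300.5970149253731 199.1492537313433 [0.032 0.001]
[0.031 0.05 ]
[ 0.038 -0.012]
[[362.61491291 195.90642657]
 [317.92687401 223.87502726]
 [264.46293307 185.89900252]]
```

Run:
```python
from h import *
from scipy.optimize import minimize
C=[]
for n in("top0","scene0"):
    f=pickle.load(open(n+".pkl","rb")); hsv=cv2.cvtColor(f["pixels"],cv2.COLOR_BGR2HSV)
    m=cv2.inRange(hsv,(20,150,30),(35,255,255)); k,l,s,_=cv2.connectedComponentsWithStats(m); i=1+s[1:,4].argmax(); 
    hull=cv2.convexHull(np.argwhere(l==i)[:,::-1].astype(np.int32)); M=np.zeros(m.shape,np.uint8); cv2.fillConvexPoly(M,hull,255); C.append((f,M)); print(s[i])
B=np.array([[a,b,z] for a in(-.075,.075) for b in(-.075,.075) for z in(0,.07)])
def cost(p,each=False):
    o=[]
    for f,M in C:
        h=cv2.convexHull(proj(f,R.from_euler('z',p[2]).apply(B)+[p[0],p[1],0]).astype(np.float32)); A=np.zeros_like(M)
        cv2.fillConvexPoly(A,np.round(h*16).astype(np.int32),255,shift=4); o.append((A!=M).sum())
    return o if each else sum(o)
r=minimize(cost,[.582,.015,.12],method="Nelder-Mead",options=dict(initial_simplex=[[.582,.015,.12],[.59,.015,.12],[.582,.023,.12],[.582,.015,.18]]))
p=r.x; print(p.round(4),np.degrees(p[2]),cost(p,1))
u=R.from_euler('z',p[2]).as_matrix()
import subprocess; q=np.array([p[0],p[1],0])+u@[.035,0,0]; print(q)
subprocess.run(["python3","go.py",str(q[0]),str(q[1]),"0.145",str(np.degrees(p[2]))])
```

```text
t 4.62 grasp pt [0.5109 0.0021 0.1877] yaw 11.81 gap 0.0118 F [-0.7 -0.9 -4. ] T [0.01 0.06 0.01]
shift [ 0.0427 -0.1096 -0.007 ] turn 4.12
[ 294  167  108  104 8305]
[ 221  194  128  119 8602]
[0.5849 0.013  0.1342] 7.6897930846727105 [np.int64(618), np.int64(322)]
[0.61959377 0.01771317 0.        ]
```

Request:
{"api": "step_arm", "payload": {"moves": [[0.0,-0.01,0,0],[0.005,-0.027,-0.001,1],[0.01,-0.047,-0.003,2],[0.015,-0.067,-0.005,3],[0.02,-0.085,-0.007,4]]}}

```text
t: 5.25
tcp_pos: [0.5968, 0.0126, 0.3221]
orientation: [-1.308, 1.142, 1.308]
force: [-0.2, 0.6, -3.3]
finger_gap: 0.0116
```

Request:
{"api": "step_arm", "payload": {"moves": [[0.006,-0.013,0,0],[0.012,-0.021,0,0],[0.018,-0.024,0,0],[0.022,-0.025,0,0],[0.022,-0.025,0,0]]}}

```text
t: 5.88
tcp_pos: [0.62, 0.0156, 0.2999]
orientation: [-1.308, 1.143, 1.309]
force: [0.1, -0.8, -4.0]
finger_gap: 0.0115
```

```bash
python3 go.py .6196 .0177 .136 7.7
python3 - <<'E'
from h import *
from bench import env
f=env.grab_frame("scene"); pickle.dump(f,open("s3.pkl","wb"))
cv2.imwrite("pics/m2.png",cv2.resize(f["pixels"][120:315,160:420],(800,600)))
E
```

```text
t 5.88 grasp pt [0.6198 0.0156 0.1452] yaw 7.78 gap 0.0115 F [ 0.1 -0.8 -4. ] T [-0.01  0.03  0.03]
shift [0.0092 0.0001 0.0021] turn 0.08
```

View pics/m2.png

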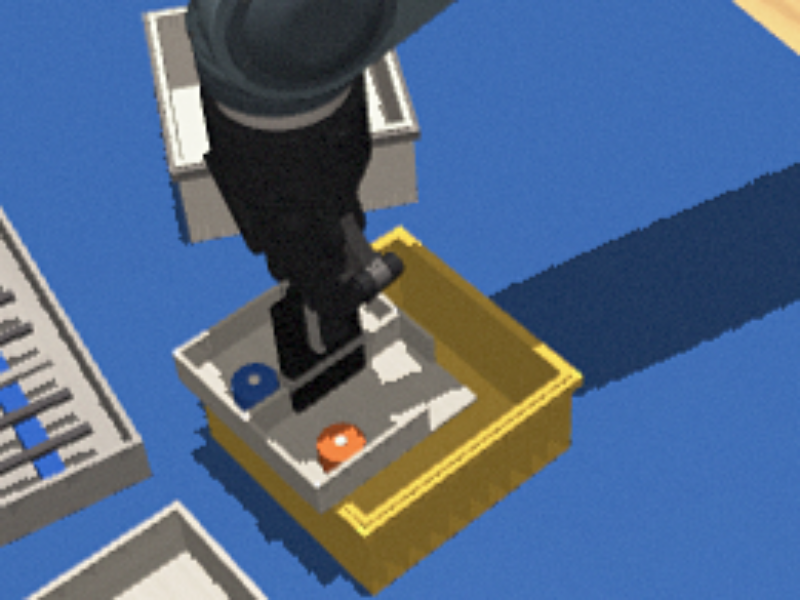

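The tray sits level over the tub's far rim, with orange at its +y wall and blue at the divider. The tool can only turn about the vertical, so I'll press the tray's far underside onto the rim. That makes it pivot in the pads with the gap end going down.

Request:
{"api": "step_arm", "payload": {"moves": [[0.005,0.001,0.002,0],[0.01,0.004,0.002,0],[0.013,0.008,0.002,0],[0.017,0.013,0.002,0],[0.017,0.013,0.002,0]]}}

```text
t: 6.55
tcp_pos: [0.608, 0.0163, 0.2867]
orientation: [-1.311, 1.138, 1.305]
force: [-4.3, 3.1, 9.5]
finger_gap: 0.0118
```

```bash
python3 go.py .6196 .0177 .136 7.7
python3 - <<'E'
from h import *
from bench import env
f=env.grab_frame("scene"); pickle.dump(f,open("s4.pkl","wb"))
cv2.imwrite("pics/m3.png",cv2.resize(f["pixels"][180:315,190:370],(640,480)))
E
```

```text
t 6.55 grasp pt [0.6089 0.0164 0.132 ] yaw 7.8 gap 0.0118 F [-4.3  3.1  9.5] T [0.44 0.2  0.08]
shift [-0.0039 -0.0117 -0.0002] turn 0.1
```

View pics/m3.png

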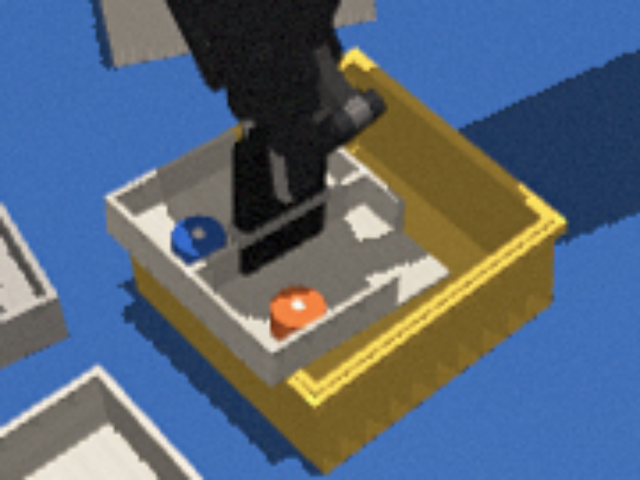

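Request:
{"api": "step_arm", "payload": {"moves": [[0.005,0.004,0,0],[0.01,0.008,0,0],[0.015,0.013,0,0],[0.02,0.017,0,0],[0.02,0.017,0,0]], "newtons": 20, "gripper": 1}}

```text
t: 7.22
tcp_pos: [0.5908, 0.0139, 0.2654]
orientation: [-1.31, 1.139, 1.306]
force: [-2.3, 3.5, 4.2]
finger_gap: 0.0117
```

```bash
python3 go.py .6196 .0177 .136 7.7
python3 - <<'E'
from h import *
from bench import env
f=env.grab_frame("scene"); pickle.dump(f,open("s5.pkl","wb"))
cv2.imwrite("pics/m4.png",cv2.resize(f["pixels"][180:315,190:370],(640,480)))
E
```

```text
t 7.22 grasp pt [0.5914 0.0139 0.1107] yaw 7.8 gap 0.0117 F [-2.3  3.5  4.2] T [0.29 0.07 0.13]
shift [-0.0252 -0.0291 -0.0001] turn 0.1
```

View pics/m4.png

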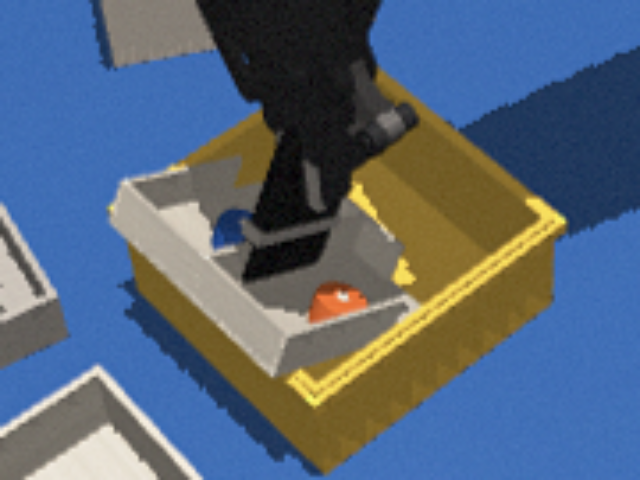

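The tray is tipped about 30° and both drums are sliding robot-ward. I'll hold, then lift a little.

Request:
{"api": "step_arm", "payload": {"moves": [[0.003,0.003,0,0],[0.003,0.003,0,0],[0.003,0.003,0,0],[-0.007,0.003,0,0],[-0.017,0.003,0,0]]}}

```text
t: 7.9
tcp_pos: [0.5869, 0.0131, 0.2802]
orientation: [-1.307, 1.143, 1.31]
force: [-0.4, 0.3, -3.5]
finger_gap: 0.0113
```

```bash
python3 go.py .6196 .0177 .136 7.7
python3 - <<'E'
from h import *
from bench import env
f=env.grab_frame("scene"); g=env.grab_frame("top")
cv2.imwrite("pics/m5.png",np.hstack([cv2.resize(f["pixels"][180:315,190:370],(480,360)),cv2.resize(g["pixels"][150:290,280:420],(310,360))]))
E
```

```text
t 7.9 grasp pt [0.5866 0.0131 0.1255] yaw 7.77 gap 0.0113 F [-0.4  0.3 -3.5] T [-0.02  0.11 -0.03]
shift [-0.0106 -0.033   0.0001] turn 0.07
```

View pics/m5.png

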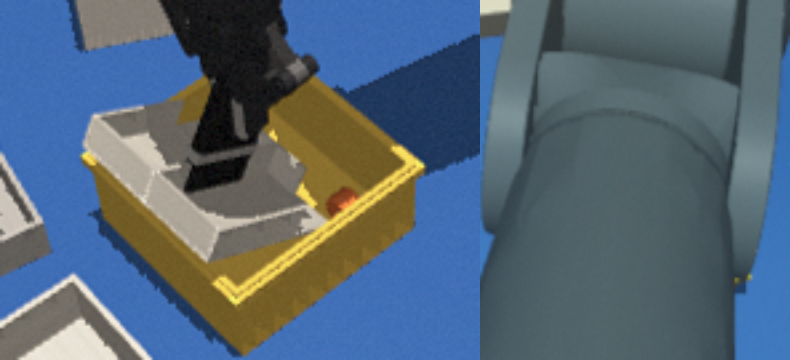

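The orange drum lies in the yellow tub at (340,203) of the left picture. Now I'll raise the tray and level it by pressing its low end on the same rim.

Request:
{"api": "step_arm", "payload": {"moves": [[-0.005,0,0,0],[-0.015,0,0,0],[-0.025,0,0,0],[-0.035,0,0,0],[-0.042,0,0,0]]}}

```text
t: 8.62
tcp_pos: [0.5875, 0.0131, 0.3234]
orientation: [-1.309, 1.141, 1.308]
force: [-0.2, -0.1, -3.7]
finger_gap: 0.0115
```

Request:
{"api": "step_arm", "payload": {"moves": [[0,-0.008,0,0],[0,-0.023,0,0],[0,-0.042,0,0],[0,-0.058,0,0],[0,-0.067,0,0]]}}

```text
t: 9.25
tcp_pos: [0.6545, 0.0223, 0.3217]
orientation: [-1.308, 1.142, 1.309]
force: [-0.8, -0.2, -3.8]
finger_gap: 0.0116
```

Run:
```python
import numpy as np,subprocess
a=np.radians(7.7); q=np.array([.5849,.013])+.072*np.array([np.cos(a),np.sin(a)])
subprocess.run(["python3","go.py",str(q[0]),str(q[1]),"0.148","7.7"])
```

```text
t 9.25 grasp pt [0.6544 0.0223 0.167 ] yaw 7.78 gap 0.0116 F [-0.8 -0.2 -3.8] T [0.01 0.07 0.01]
shift [ 0.019  -0.0018  0.0001] turn 0.08
```

Request:
{"api": "step_arm", "payload": {"moves": [[0.01,-0.001,0,0],[0.018,-0.002,0,0],[0.02,-0.008,0,0],[0.021,-0.013,0,0],[0.022,-0.018,0,0]]}}

```text
t: 9.88
tcp_pos: [0.6718, 0.0246, 0.3006]
orientation: [-1.308, 1.142, 1.309]
force: [-3.8, -0.3, -0.2]
finger_gap: 0.0116
```

Request:
{"api": "step_arm", "payload": {"moves": [[0.002,-0.005,0,0],[0.004,-0.01,0,0],[0.006,-0.016,0,0],[0.009,-0.022,0,0],[0.011,-0.027,0,0]]}}

```text
t: 10.5
tcp_pos: [0.6988, 0.0282, 0.2892]
orientation: [-1.309, 1.142, 1.308]
force: [-4.0, -1.0, 1.2]
finger_gap: 0.0113
```

```bash
python3 go.py .465 .222 .2 11.8
python3 - <<'E'
from h import *
from bench import env
f=env.grab_frame("scene"); pickle.dump(f,open("s6.pkl","wb"))
cv2.imwrite("pics/m6.png",cv2.resize(f["pixels"][150:330,150:390],(800,600)))
E
```

```text
t 10.5 grasp pt [0.6988 0.0282 0.1345] yaw 7.78 gap 0.0113 F [-4.  -1.   1.2] T [-0.19  0.92  0.  ]
shift [-0.0656  0.2054  0.2236] turn -4.02
```

View pics/m6.png

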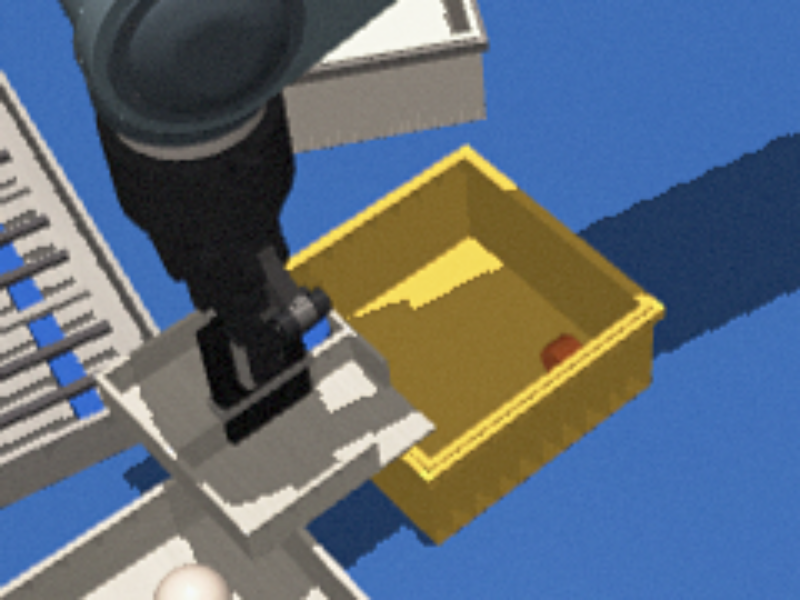

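Run:
```python
from h import *
from scipy.optimize import least_squares
f=pickle.load(open("s6.pkl","rb"))
L=np.array([[-55,62,-63],[55,62,-42],[55,-62,-42]])/1e3
uv=np.array([[435,427],[248,533],[98,375]])*.3+[150,150]
g=np.array([.6988,.0282,.1345])
P=lambda q,l:R.from_euler('ZY',[q[0],q[1]]).apply(l+[q[2],0,0])+g+[0,0,q[3]]
r=least_squares(lambda q:np.r_[(proj(f,P(q,L))-uv).ravel(),q[3]*500],[.134,0,0,0]); print(np.degrees(r.x[:2]),r.x[2:],r.fun.round(1))
print("blue pred",(proj(f,P(r.x,np.array([[-.039,-.015,-.047]])))-150)/.3)
b=f["pixels"][245:255,240:256]; print(f["pixels"][int(150+335*.3),int(150+322*.3)], f["pixels"][320,380])
```

```text
[ 7.55015162 -0.53644082] [-0.00493226  0.00014942] [ 0.5  0.1  0.1  0.3 -0.4 -0.2  0.1]
blue pred [[310.94734941 333.55880681]]
[207 109  55] [189 119  73]
```

The tray is level to about 0.5°. Blue shows at (322,335) in the last picture, against the robot-side wall next to the divider, close to where I predicted it. Now I'll lift and carry it back gently.

Request:
{"api": "step_arm", "payload": {"moves": [[-0.006,0,0,0],[-0.02,0,0,0],[-0.036,0,0,0],[-0.046,0,0,0],[-0.05,0,0,0]], "newtons": 30, "gripper": 1}}

```text
t: 11.18
tcp_pos: [0.6985, 0.0282, 0.341]
orientation: [-1.31, 1.141, 1.307]
force: [0.2, -0.0, -2.8]
finger_gap: 0.0116
```

Request:
{"api": "step_arm", "payload": {"moves": [[0,0.004,0.0044,0],[0,0.012,0.0133,0],[0,0.024,0.0265,0],[0,0.041,0.0442,0],[0,0.0595,0.0648,0]]}}

```text
t: 11.8
tcp_pos: [0.6291, 0.0855, 0.339]
orientation: [-1.308, 1.142, 1.309]
force: [0.2, 0.1, -3.5]
finger_gap: 0.0115
```

Request:
{"api": "step_arm", "payload": {"moves": [[0,0.019,0.0206,0],[0,0.038,0.0412,0],[0,0.057,0.0619,0],[0,0.076,0.0825,0],[0,0.0947,0.1031,0]]}}

```text
t: 12.42
tcp_pos: [0.5209, 0.1749, 0.3391]
orientation: [-1.309, 1.142, 1.309]
force: [0.1, 0.8, -3.3]
finger_gap: 0.0115
```

Request:
{"api": "step_arm", "payload": {"moves": [[0,0.0176,0.019,0],[0,0.031,0.034,-1],[0,0.0406,0.044,-2],[0,0.046,0.05,-3],[0,0.051,0.0556,-4]]}}

```text
t: 13.05
tcp_pos: [0.4647, 0.2221, 0.3394]
orientation: [-1.36, 1.104, 1.359]
force: [0.5, 0.2, -3.6]
finger_gap: 0.0117
```

```bash
python3 go.py .46 .222 .066 11.8
```

```text
t 13.05 grasp pt [0.4648 0.2221 0.1847] yaw 11.82 gap 0.0117 F [ 0.5  0.2 -3.6] T [ 0.03 -0.03 -0.02]
shift [0.1187 0.0047 0.0009] turn 0.02
```

Request:
{"api": "step_arm", "payload": {"moves": [[0.02,0,0,0],[0.045,0,0,0],[0.07,0,0,0],[0.09,0,0,0],[0.105,0,0,0]]}}

```text
t: 13.68
tcp_pos: [0.4649, 0.2218, 0.2335]
orientation: [-1.359, 1.105, 1.359]
force: [-0.1, 0.2, -3.1]
finger_gap: 0.0114
```

Request:
{"api": "step_arm", "payload": {"moves": [[0.005,0,0,0],[0.009,0,0,0],[0.012,0,0,0],[0.0135,0,0,0],[0.0135,0,0,0]]}}

```text
t: 14.3
tcp_pos: [0.4648, 0.222, 0.221]
orientation: [-1.359, 1.105, 1.359]
force: [-0.1, 0.0, -3.5]
finger_gap: 0.0116
```

```bash
python3 go.py .46 .222 .066 11.8
```

```text
t 14.3 grasp pt [0.4649 0.222  0.0663] yaw 11.78 gap 0.0116 F [-0.1  0.  -3.5] T [-0.04 -0.02  0.  ]
shift [0.0003 0.0047 0.001 ] turn -0.02
```

Not on the table yet; I'll go a few millimetres lower.

Request:
{"api": "step_arm", "payload": {"moves": [[0.001,0,0,0],[0.002,0,0,0],[0.003,0,0,0],[0.004,0,0,0],[0.004,0,0,0]]}}

```text
t: 14.92
tcp_pos: [0.4652, 0.2221, 0.219]
orientation: [-1.359, 1.106, 1.36]
force: [-9.6, -2.8, 16.2]
finger_gap: 0.0116
```

```bash
python3 go.py .46 .222 .066 11.8
```

```text
t 14.93 grasp pt [0.465  0.222  0.0643] yaw 11.8 gap 0.0116 F [-9.6 -2.8 16.2] T [-0.47  1.4   0.03]
shift [-0.0017  0.0051  0.0009] turn 0.0
```

Firm contact. I'll open, then retreat straight up.

Request:
{"api": "step_arm", "payload": {"moves": [[-0.002,0,0,0],[-0.002,0,0,0],[-0.002,0,0,0],[-0.002,0,0,0],[-0.002,0,0,0]], "gripper": -1}}

```text
t: 15.55
tcp_pos: [0.4648, 0.2219, 0.2187]
orientation: [-1.359, 1.105, 1.359]
force: [0.1, 0.3, 0.9]
finger_gap: 0.0853
```

Request:
{"api": "step_arm", "payload": {"moves": [[-0.005,0,0,0],[-0.03,0,0,0],[-0.07,0,0,0],[-0.12,0,0,0],[-0.17,0,0,0]]}}

```text
t: 16.18
tcp_pos: [0.4645, 0.2219, 0.3907]
orientation: [-1.359, 1.105, 1.359]
force: [0.8, 1.5, -0.2]
finger_gap: 0.0853
```

Request:
{"api": "step_arm", "payload": {"moves": [[0,0.05,0,0],[0,0.09,0,0],[0,0.11,0,0],[0,0.11,0,0],[0,0.11,0,0]]}}

```text
t: 16.8
tcp_pos: [0.3576, 0.1996, 0.3893]
orientation: [-1.359, 1.104, 1.358]
force: [-0.5, -0.3, -0.8]
finger_gap: 0.0854
```

```bash
python3 go.py .46 .222 .066 11.8
python3 - <<'E'
from h import *
from bench import env
f=env.grab_frame("scene"); pickle.dump(f,open("s7.pkl","wb"))
cv2.imwrite("pics/end.png",cv2.resize(f["pixels"][170:380,210:490],(800,600)))
E
```

```text
t 16.8 grasp pt [0.3578 0.1996 0.2346] yaw 11.77 gap 0.0854 F [-0.5 -0.3 -0.8] T [-0.01  0.02 -0.  ]
shift [ 0.1687 -0.1046  0.0011] turn -0.03
```

View pics/end.png

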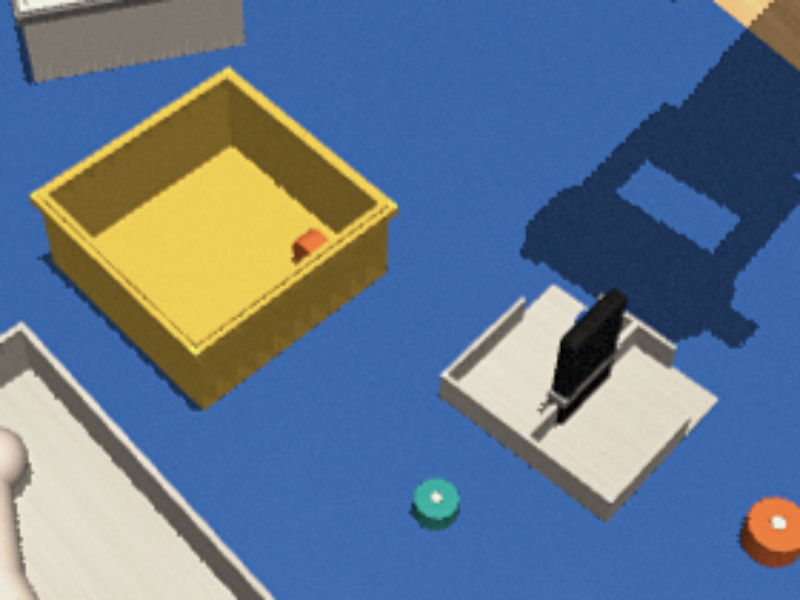

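The picture shows the orange drum in the yellow tub at (312,243), and the tray flat at its old spot with the gripper clear. Blue is mostly hidden behind the handle, with a hint at (580,315), so I'll check it numerically before handing in.

Run:
```python
from dr import *
from scipy.optimize import least_squares
from bench import env
s=pickle.load(open("s7.pkl","rb")); t=env.grab_frame("top"); pickle.dump(t,open("t7.pkl","wb"))
L=np.array([[-55,62,3],[-55,-62,3],[55,62,24],[55,-62,24]])/1e3
uv=np.array([[717,400],[553,286],[608,505],[442,377]])*.35+[210,170]
r=least_squares(lambda p:(proj(s,R.from_euler('z',p[2]).apply(L)+[p[0],p[1],0])-uv).ravel(),[.465,.222,.2]);print("tray",r.x.round(3),r.fun.round(1))
for n,f in(("scene",s),("top",t)):
    pr=proj(f,R.from_euler('z',r.x[2]).apply([[-.039,-.015,.019]])+[r.x[0],r.x[1],0])[0]; u,v=pr.round().astype(int)
    P=f["pixels"].astype(int)[v-14:v+15,u-14:u+15]; m=(P[...,0]-P[...,2]>135)
    yy,xx=np.nonzero(m); print(n,pr.round(1),"n",m.sum(),(xx.mean()+u-14,yy.mean()+v-14) if m.sum() else "", P[14,14], "max b-r",(P[...,0]-P[...,2]).max())
    if n=="top" and m.sum(): print(loc(f,(xx.mean()+u-14,yy.mean()+v-14),(r.x[0],r.x[1],.066),np.degrees(r.x[2])).round(3))
q=at(s,np.array([312,243])*.35+[210,170],.012); print("orange in tub",R.from_euler('z',-7.7,degrees=True).apply(q-[.5849,.013,0]).round(3))
```

```text
tray [0.463 0.222 0.203] [ 0.3  0.4 -0.1 -0.1  0.6  0.1 -0.9 -0.4]
scene [420.2 285.1] n 3 (np.float64(413.0), np.float64(280.0)) [24 20 21] max b-r 143
top [237.7 315.7] n 108 (np.float64(241.03703703703704), np.float64(315.0)) [199 116  61] max b-r 142
[-0.039 -0.021  0.019]
orange in tub [-0.052  0.035  0.012]
```

```bash
python3 -c "
from bench import env
print(env.hand_in())"
```

```text
the job is handed in; nothing more can be done
None
```

The spent orange drum is in the yellow tub, the blue drum is still in the tray, and the tray is back at its starting spot, released. I handed the job in at about 17 s; it reports no verdict.

**How it was tipped:** the arm can only turn the tray about the vertical, so I did not tip it on a corner the usual way.
- I gripped the tray by its handle and made a quick sideways start. This slid orange to its outer wall and blue to the divider.
- I then pressed the tray's far underside on the tub rim so that it pivoted in the pads to about 30°, slightly less than the 35 to 45° suggested. Orange slid out through its gap.
- I levelled the tray on the same rim to about 0.5°, carried it back gently and set it down.

**Last checks:**

| Item | Measured | Limit |
|---|---|---|
| Orange in the tub frame | (-52, +35) mm, on the floor | ±72 mm |
| Tray from its start | about 2 mm, with a flat fit matching to within 1 px | 60 mm |
| Blue in the tray frame | about (-39, -21) mm | ±55, ±62 mm |

- **Contacts:** I saw no finger touch a drum, and the largest wrist force I read was about 19 N. The gripper finished open and clear of everything.
- **Weakest check:** the blue drum was mostly hidden behind the handle in the scene view. Its position comes from colour in the top view, where it lay within about 6 mm of where I expected it.

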